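# Lever up a microwave's heavy floor pan

### The job

The microwave's heavy floor pan, hinged on the repair stand, must be tipped up so that the screws beneath it can be reached. Take the long pry bar, lay it over the round-topped wooden block with its thin tip in under the pan's free edge, and press its grey handle down towards the table so that the edge rises at least 15 mm; the stiff hinge then holds it. Lever it up with the bar on the block, never touch the pan itself with the gripper or arm, and leave it standing raised.

Things in the scene. Friction and masses are not known exactly. Their poses are not given: they have to be found in the camera images.
- pry_bar_center (a point): Middle (half-way along and up, about its balance point) of the long pry bar: steel, 300 x 22 x 12 mm, 0.45 kg, lying on the table at the robot's left. x axis from handle to tip, z up. The last 100 mm at -x is a grey plastic handle 28 mm wide; the last 50 mm at +x is the tip, 6 mm thick (3 mm off above and below). Near it lie a bar of like make only 190 mm long and a spanner: leave those.
- block_top (a point): Fulcrum: wooden block fixed to the table in front of the stand. This point is the middle of its highest line, 100 mm above the table: a half-round ridge (radius 18 mm), 80 mm long along its y axis. The bar goes across it, along its x axis, which points to the stand. The ridge is 75 to 88 mm in front of the pan's edge.
- pan_edge (a point): Middle of the underside of the pan's free edge, 121 mm up. Pan: steel sheet 230 mm wide (y), 200 mm deep, with a transformer and motor on top, 3 kg. x axis level from the edge inwards to the hinge, 195 mm behind; z up. Below it is open to the table, 230 mm between posts. Put the tip 15 to 40 mm in. A bar let go tips handle down till its tip meets the edge; raising takes 22 to 35 N here, 10 to 17 N at the handle.
- pan (a joint): Tilt of the pan about its hinge, rad: 0 flat as at the start, growing as the free edge rises; 0.08 is 15 mm at the edge. The hinge is stiff and keeps the pan where it is left. With the handle pressed down to the table it reaches about 0.2.

How it is judged:
On the way, in this order (a step that is already met when the one before it is completed fails the run):
1. the long bar lies over the block with its tip under the pan's free edge (x of pry_bar_center in the frame of pan_edge between -0.147 and -0.08 m and y of pry_bar_center in the frame of pan_edge between -0.07 and 0.07 m and z of pry_bar_center in the frame of pan_edge between -0.08 and 0.01 m and angle between the x axis of pry_bar_center and the x axis of pan_edge, either way round below 0.6 rad and contact force between pry_bar and block above 1 N), for 0.1 s.
2. the bar, bearing on the block, levers the pan up (value of joint pan above 0.05 rad and contact force between pry_bar and block above 8 N and contact force between pry_bar and pan above 3 N), for 0.05 s.
At the end, for the whole second after the job is handed in: The pan stands tilted by more than 0.076 rad (its free edge about 15 mm up), at rest, with the bar at rest too, let go (value of joint pan above 0.076 rad and velocity of joint pan between -0.01 and 0.01 rad/s and linear speed of pry_bar below 0.02 m/s); the robot touches nothing.
It fails at once if the gripper or arm pushes on the pan itself (over 2 N) (contact force between any of the fingers, the arm and pan above 2 N).
It also fails if it takes over 48 s, if anything falls off the work surface, if the arm or the gripper's body presses on something with over 40 N, if the wrist force passes 120 N, or if a joint passes its speed limit or range.

### The arm

A 7-joint arm with a two-finger parallel gripper is mounted at the origin on the work surface. World frame = base frame: x ahead of the robot, y to its left, z up, the work surface at z = 0. Lengths are in m, angles in rad, forces in N, time in s.
With the tool pointing down it reaches from about 0.425 to 0.875 m from the base axis. Payload 8.4 kg.
Tool frame: the origin (TCP) lies on the centre line of the jaws, within the pads' length; the fingertips stand 11 mm ahead of it and the grasp point (between the pads) lies 8 mm behind it; z points along the fingers, y is the line along which they close (so a half turn about z gives the same grasp; the last joint's range is limited). The gripper opens to 85 mm and grips with 20 to 120 N. Pads are 22 mm wide; open, the fingers measure 114 mm over their backs; the gripper's body (76 mm by 85 mm) begins 54 mm behind the grasp point. The pads swing forward as they close: fully open they stand 13 mm farther back than shut.
Start: joints at [-1.399, 0.333, 0.04, 1.465, -0.013, 1.343, -0.059], TCP at [0.174, 0.626, 0.242] pointing down, gripper open.
Joint ranges: [-2.58, 2.58], [-0.38, 2.09], [-1.3, 1.39], [0.25, 2.4], [-1.5, 4.64], [0.08, 2.09], [-2.65, 2.65]. Speed limits (rad/s): [2.22, 2.22, 2.79, 2.79, 3.14, 3.14, 3.14].

### API

Orientations are given as a unit quaternion [x, y, z, w].
In Python, from bench import ctrl gives the robot as it stands. The module is installed in compiled form; this text tells all that it offers.
- The arm moves only by the shell command python3 -m jog 'ROWS' [FORCE]. ROWS is JSON, a list of rows, each an object with "dp": the shift along the tool's x, y, z in mm, a list of three; "dr": the turn, a rotation vector about the tool's x, y, z in rad, a list of three; "jaw": the opening, from 0 (shut) to 1 (fully open). In form: [{"dp": [x, y, z], "dr": [wx, wy, wz], "jaw": jaw}, ...]. A call has 1 to 8 rows; each row is the pose to reach, as a shift and turn from the pose commanded when the call began, along the tool's axes at that moment; what a row does not reach only later rows make up. A row lasts 1/12 s, in which the tool goes at most 41.7 mm and 7.16 degrees, less where a joint would pass 70% of its speed; a pose out of reach is approached as far as the arm can. A call with a gripper value outside its range is refused whole. The fingers move at their own pace and stop on an object; FORCE is the grip in N (left out, the last holds). Time passes only in rows, so rows that repeat a pose let the fingers close. It gives the time, the measured TCP pose, the force, the opening and the grip force at its end, in the units of the state.
- ctrl.read_state(): the state, without advancing time (a new reading comes with each control period).
- ctrl.camera(name): name is "scene" or "top" or "wrist"; returns (picture, depth): 384x512x3 uint8, red, green, blue; 384x512 float32, m along the optical axis (not along the pixel's ray), 0 where there is no reading.
- ctrl.get_calibration(name): a dict with "vertical_fov" (degrees; the focal length in pixels is half the picture's height over the tangent of half this angle, whatever the lens; pixels are square), "cx", "cy" (the principal point, pixels), "k1" (the pictures are not rectified: a ray, as slopes to the right and down, at radius r is drawn at 1 + k1 r^2 times it, then the intrinsics apply), "eye" and "rotation" of the camera in the world. Camera axes: x right, y down, z forward; pixel columns grow to the right and rows downward; lengths in m; the calibration is good to about 2 mm. A picture is of the moment at which its call begins: read the wrist's pose just before it. get_calibration takes no time and is no camera call; for the wrist camera it gives the pose at the moment of the call.
- ctrl.job_done(): hands the job in; it is judged then, once.
The state is a dict: "time": time; "joints": joint angles; "qd": joint speeds; "joint_efforts": joint torques, N m; "tcp_pos": TCP position; "tcp_rot": TCP orientation; "wrist_force": force on the tool from outside, world axes, zero at the start; "torque": the same for the moment, N m; "width": opening from 0.0 (shut) to 1.0 (fully open); "grip_force": force on a finger pad.
Only numpy, scipy, OpenCV 4.12 (cv2) and the standard library are available. Lean on these libraries where they do the work, as an engineer would, in place of code of your own. Each camera call takes 0.05 s, during which the arm holds its last target. There are 200 camera calls.

## Working session

There is one attempt and no reset: what is moved stays moved. The work goes in short steps, Python scripts to look and compute and a shell command to move; the robot and the scene stay as the last step left them, time stands still between calls to the robot, and variables do not carry over. Pictures are saved under pics/ and viewed, at most 10 in all, crops included, and the job is handed in when it is done.

```bash
mkdir -p pics; cat > h.py <<'E'
import numpy as np, cv2
from bench import ctrl
from scipy.spatial.transform import Rotation as R
def cloud(name):
    c=ctrl.get_calibration(name); im,d=ctrl.camera(name)
    f=192/np.tan(np.radians(c["vertical_fov"])/2)
    K=np.array([[f,0,c["cx"]],[0,f,c["cy"]],[0,0,1.]])
    v,u=np.mgrid[0:384,0:512].astype(np.float64)
    p=cv2.undistortPoints(np.stack([u,v],-1).reshape(-1,1,2),K,np.array([c["k1"],0,0,0,0])).reshape(384,512,2)
    ray=np.dstack([p,np.ones((384,512))])@np.array(c["rotation"]).T
    return im,d,np.array(c["eye"])+ray*d[...,None],ray,np.array(c["eye"])
def save(im,n): cv2.imwrite("pics/"+n+".png",cv2.cvtColor(im,cv2.COLOR_RGB2BGR))
E
python3 - <<'E'
from h import *
a=[]
for n in("scene","top"):
    im,d,P,ray,eye=cloud(n); np.savez("/tmp/"+n,im=im,d=d,P=P,ray=ray,eye=eye); a.append(im)
    print(n,eye,(d>0).mean())
save(cv2.resize(np.vstack(a),(800*3//4,900*3//4))[:600] if 0 else cv2.resize(np.hstack(a),(800,300)),"both")
save(a[1],"top")
s=ctrl.read_state(); print(s["time"],s["tcp_pos"],s["tcp_rot"],s["wrist_force"])
print(R.from_quat(s["tcp_rot"]).as_matrix())
E
```

```text
Traceback (most recent call last):
  File "h.py", line 10, in cloud
    ray=np.dstack([p,np.ones((384,512))])@np.array(c["rotation"]).T
        ~~~~~~~~~~~~~~~~~~~~~~~~~~~~~~~~~^~~~~~~~~~~~~~~~~~~~~~~~~~
ValueError: matmul: Input operand 1 has a mismatch in its core dimension 0, with gufunc signature (n?,k),(k,m?)->(n?,m?) (size 4 is different from 3)
```

```bash
sed -i 's/np.array(c\["rotation"\]).T/R.from_quat(c["rotation"]).as_matrix().T/' h.py
python3 - <<'E'
from h import *
a=[]
for n in("scene","top"):
    im,d,P,ray,eye=cloud(n); np.savez("/tmp/"+n,im=im,d=d,P=P,ray=ray,eye=eye); a.append(im)
    print(n,eye,(d>0).mean())
save(cv2.resize(np.hstack(a),(800,300)),"both")
save(a[1],"top")
s=ctrl.read_state(); print(s["time"],s["tcp_pos"],s["tcp_rot"],s["wrist_force"])
print(R.from_quat(s["tcp_rot"]).as_matrix())
E
```

```text
scene [0.99504868 0.18102967 0.92758792] 0.99609375
top [ 0.23284732 -0.1299827   1.32465635] 0.996002197265625
0.15 [0.17379427 0.6259778  0.24159539] [ 1.34989755e-01  9.90846784e-01 -6.44171035e-04 -4.44609359e-05] [ 0.15246139 -0.51229268 -0.46633246]
[[-9.63555528e-01  2.67508271e-01 -2.62020931e-04]
 [ 2.67508386e-01  9.63554702e-01 -1.26454605e-03]
 [-8.58050293e-05 -1.28855314e-03 -9.99999166e-01]]
```

View pics/both.png

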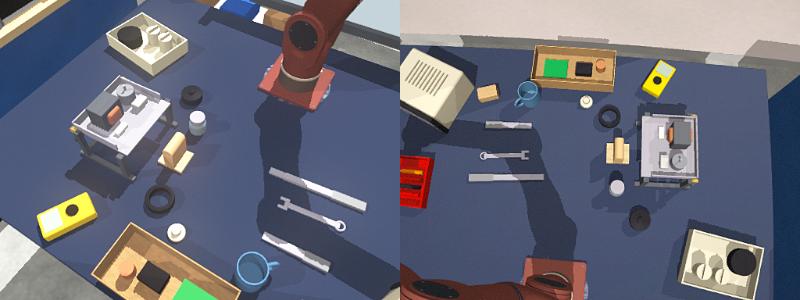

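View pics/top.png

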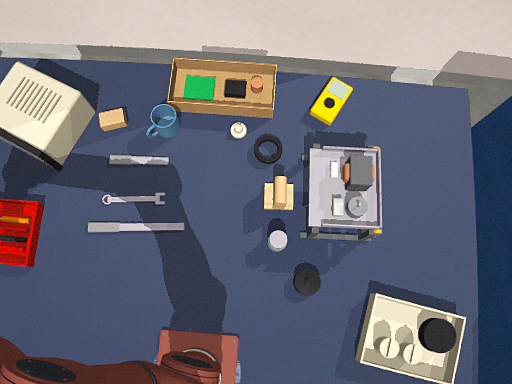

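The top view (up = +x, left = +y) shows the long bar at px (88–184, 227), the block at (280, 193), and the pan with its free edge at column ~308. The handle is to the left (+y) and everything points towards −y. Next I'll measure with depth.

```bash
python3 - <<'E'
from h import *
z=np.load("/tmp/top.npz"); P=z["P"];im=z["im"]
def rep(n,m):
    q=P[m]; c,(w,h),a=cv2.minAreaRect(q[:,:2].astype(np.float32)); print(n,len(q),"rect",np.round(c,4),np.round((w,h),4),round(a,2),"z",np.round(np.percentile(q[:,2],[5,50,95]),4))
def win(u0,u1,v0,v1):
    m=np.zeros((384,512),bool); m[v0:v1,u0:u1]=1; return m
Z=P[...,2]
print("table z",np.median(Z[300:330,240:280]))
bar=win(80,192,218,236)&(im.min(2)>95); rep("bar",bar)
v,u=np.nonzero(bar); print(u.min(),u.max())
for c in range(86,188,6):
    k=bar[:,c]; print(c,im[k,c].mean(0).round() if k.any() else 0,k.sum(),Z[k,c].mean().round(4), P[k,c,:2].mean(0).round(4))
bl=win(262,296,170,212)&(Z>.085)&(Z<.115); rep("ridge",bl)
rep("block", win(262,296,170,215)&(Z>.04)&(Z<.115))
pan=win(295,390,135,245)&(Z>.11)&(Z<.135); rep("pan",pan)
for r in range(145,240,8):
    print(r,[(c,round(float(Z[r,c]),3),round(float(P[r,c,1]),3)) for c in range(303,318,2)], round(P[r,310,0],3))
for r in range(172,212,4): print(r,[(c,round(float(Z[r,c]),3),round(float(P[r,c,1]),3)) for c in range(270,292,2)], round(P[r,280,0],3))
E
```

```text
table z 0.0005443347535909471
bar 804 rect [0.3752 0.1121] [0.5454 0.1344] 73.4 z [0.0036 0.0114 0.0161]
88 183
86 0 0 nan [nan nan]
92 [165. 163. 164.] 11 0.0103 [0.4    0.3645]
98 [171. 169. 169.] 10 0.0116 [0.403  0.3451]
104 [170. 168. 168.] 10 0.0108 [0.4048 0.3263]
110 [173. 170. 171.] 10 0.0099 [0.4065 0.3077]
116 [170. 168. 168.] 10 0.0118 [0.4079 0.2881]
122 [205. 198. 205.] 8 0.0099 [0.4097 0.2698]
128 [202. 196. 203.] 8 0.0121 [0.411  0.2504]
134 [203. 196. 203.] 8 0.0135 [0.4124 0.2312]
140 [209. 202. 208.] 8 0.0108 [0.4143 0.2132]
146 [177. 170. 175.] 8 0.01 [0.416  0.1948]
152 [152. 146. 153.] 7 0.0113 [0.4189 0.176 ]
158 [156. 150. 156.] 7 0.0118 [0.4204 0.1573]
164 [159. 152. 158.] 7 0.0111 [0.422  0.1389]
170 [154. 147. 154.] 7 0.0081 [0.424  0.1209]
176 [155. 149. 154.] 7 0.01 [0.4252 0.102 ]
182 [160. 154. 159.] 7 0.0097 [0.4268 0.0835]
ridge 328 rect [ 0.5455 -0.2055] [0.0801 0.0357] 3.01 z [0.0873 0.0973 0.103 ]
block 388 rect [ 0.545  -0.2056] [0.0812 0.0362] 2.24 z [0.0559 0.0964 0.1029]
pan 3597 rect [ 0.5572 -0.3883] [0.2704 0.2066] 1.63 z [0.1223 0.1269 0.13
[... 4137 characters left out ...]
84, 0.092, -0.219), (286, 0.016, -0.23), (288, 0.016, -0.237), (290, 0.013, -0.243)] 0.511
204 [(270, 0.011, -0.182), (272, 0.011, -0.188), (274, 0.074, -0.191), (276, 0.07, -0.197), (278, 0.071, -0.203), (280, 0.074, -0.209), (282, 0.076, -0.215), (284, 0.071, -0.221), (286, 0.017, -0.231), (288, 0.01, -0.238), (290, 0.012, -0.244)] 0.506
208 [(270, 0.011, -0.183), (272, 0.01, -0.189), (274, 0.012, -0.195), (276, 0.01, -0.201), (278, 0.015, -0.207), (280, 0.015, -0.213), (282, 0.015, -0.22), (284, 0.011, -0.226), (286, 0.008, -0.233), (288, 0.013, -0.238), (290, 0.014, -0.244)] 0.506<stdin>:12: RuntimeWarning: Mean of empty slice.
  ret = ret.dtype.type(ret / rcount)
  ret = um.true_divide(
```

```bash
python3 -m jog '[{"dp":[-42,-40,11],"dr":[0,0,0.12],"jaw":0.5},{"dp":[-84,-80,23],"dr":[0,0,0.24],"jaw":0.5},{"dp":[-127,-120,35],"dr":[0,0,0.36],"jaw":0.5},{"dp":[-169,-160,46],"dr":[0,0,0.48],"jaw":0.5},{"dp":[-211,-200,58],"dr":[0,0,0.6],"jaw":0.5},{"dp":[-253,-240,69],"dr":[0,0,0.72],"jaw":0.5},{"dp":[-295,-280,80],"dr":[0,0,0.84],"jaw":0.5},{"dp":[-338,-319,92],"dr":[0,0,0.96],"jaw":0.5}]' 40
cat >> h.py <<'E'
def go(pos,zdir=(0,0,-1),ydir=None):
    s=ctrl.read_state(); M=R.from_quat(s["tcp_rot"]).as_matrix(); p=np.array(s["tcp_pos"])
    z=np.array(zdir,float); z/=np.linalg.norm(z); y=np.array(ydir if ydir is not None else M[:,1],float); y-=z*(y@z); y/=np.linalg.norm(y)
    T=np.column_stack([np.cross(y,z),y,z])
    print("t",round(s["time"],2),"tcp",np.round(p,4),"y",M[:,1].round(3),"z",M[:,2].round(3),"F",np.round(s["wrist_force"],1),"w",round(s["width"],3),"g",round(s["grip_force"],1),"j",np.round(s["joints"],2))
    print("dp mm",np.round(M.T@(np.array(pos)-p)*1000,1),"dr",R.from_matrix(M.T@T).as_rotvec().round(3))
E
python3 -c "
from h import *
go([.414,.228,.15],ydir=[.9955,.0949,0])"
```

```text
time: 0.82
tcp_pos: [0.343, 0.3442, 0.1773]
tcp_rot: [0.58, 0.815, 0.0, -0.0]
wrist_force: [1.0, -0.5, -0.4]
width: 0.5
grip_force: 0.0
t 0.82 tcp [0.343  0.3442 0.1773] y [ 0.945  0.328 -0.   ] z [-0.  0. -1.] F [ 1.  -0.5 -0.4] w 0.5 g 0.0 j [-1.17  0.04  0.3   1.95 -0.01  1.15 -0.53]
dp mm [-133.    28.9   27.2] dr [-0.    -0.     0.239]
```

```bash
python3 -m jog '[{"dp":[-33,7,7],"dr":[0,0,0.08],"jaw":0.5},{"dp":[-66,14,14],"dr":[0,0,0.16],"jaw":0.5},{"dp":[-100,21,21],"dr":[0,0,0.24],"jaw":0.5},{"dp":[-120,29,27],"dr":[0,0,0.24],"jaw":0.5},{"dp":[-120,29,27],"dr":[0,0,0.24],"jaw":0.5},{"dp":[-120,29,27],"dr":[0,0,0.24],"jaw":0.5}]' >/dev/null
python3 - <<'E'
from h import *
go([.414,.228,.15],ydir=[.9955,.0949,0])
im,d,P,ray,eye=cloud("wrist"); save(im,"w1"); np.savez("/tmp/w1",im=im,d=d,P=P,ray=ray,eye=eye)
print(eye)
E
```

```text
t 1.32 tcp [0.4102 0.2416 0.1503] y [ 0.995  0.097 -0.001] z [-0.001 -0.    -1.   ] F [-0.7  0.1  0.6] w 0.506 g 0.0 j [-1.03  0.04  0.42  2.01 -0.02  1.09 -0.51]
dp mm [-13.9   2.5   0.3] dr [-0.001  0.     0.002]
[0.40330333 0.32162062 0.28095106]
```

View pics/w1.png

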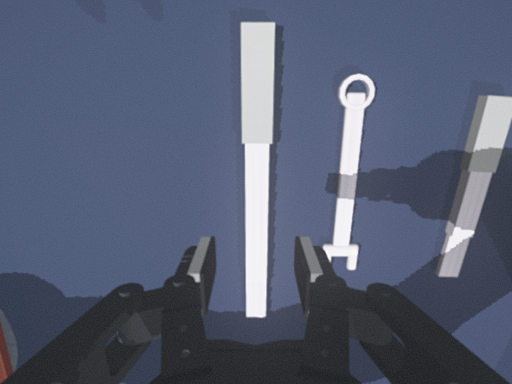

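The wrist view shows the long bar running from the grey handle end (258, 22) through the handle/steel boundary (257, 143) to the tip (256, 317), between the jaws.

```bash
python3 - <<'E'
from h import *
z=np.load("/tmp/w1.npz"); ray,eye,im=z["ray"],z["eye"],z["im"]
W=eye+ray*((.012-eye[2])/ray[...,2])[...,None]
m=(im.min(2)>150); m[:, :225]=0; m[:,290:]=0
for r in (25,60,100,138,150,180,210,250,290,312):
    c=np.nonzero(m[r])[0]; a,b=W[r,c.min()],W[r,c.max()]
    print(r,c.min(),c.max(),((a+b)/2).round(4),np.linalg.norm(a-b).round(4))
rr=np.nonzero(m[:,257])[0]; A,B=W[rr.min(),257],W[rr.max(),257]
d=(B-A)/np.linalg.norm(B-A); print(rr.min(),rr.max(),A.round(4),B.round(4),np.linalg.norm(B-A).round(4),d.round(4),"mid",((A+B)/2).round(4),"handle edge",W[143,257].round(4))
c=(A+B)/2; go([c[0],c[1],.014],ydir=[-d[1],d[0],0])
E
```

```text
25 241 274 [0.4002 0.3769 0.012 ] 0.0271
60 241 273 [0.4024 0.3502 0.012 ] 0.0271
100 241 272 [0.4052 0.3177 0.012 ] 0.0273
138 242 272 [0.4089 0.2847 0.012 ] 0.0274
150 245 268 [0.4096 0.2736 0.012 ] 0.0213
180 245 268 [0.4124 0.2449 0.012 ] 0.022
210 245 267 [0.415  0.2142 0.012 ] 0.0217
250 245 267 [0.4194 0.1698 0.012 ] 0.0228
290 246 266 [0.4242 0.1206 0.012 ] 0.0219
312 246 265 [0.4266 0.0911 0.012 ] 0.0214
22 316 [0.3995 0.379  0.012 ] [0.4288 0.0857 0.012 ] 0.2948 [ 0.0994 -0.9951  0.    ] mid [0.4142 0.2324 0.012 ] handle edge [0.4094 0.2801 0.012 ]
t 1.37 tcp [0.4096 0.2429 0.1506] y [ 0.995  0.1   -0.   ] z [-0.  0. -1.] F [-1.  -0.4  0.1] w 0.499 g 0.0 j [-1.03  0.04  0.42  2.01 -0.02  1.09 -0.51]
dp mm [-10.9   3.5 136.6] dr [-0. -0.  0.]
```

```bash
python3 -m jog '[{"dp":[-13,3.5,35],"dr":[0,0,0],"jaw":0.45},{"dp":[-13,3.5,70],"dr":[0,0,0],"jaw":0.45},{"dp":[-13,3.5,100],"dr":[0,0,0],"jaw":0.45},{"dp":[-13,3.5,120],"dr":[0,0,0],"jaw":0.45},{"dp":[-13,3.5,132],"dr":[0,0,0],"jaw":0.45},{"dp":[-13,3.5,136],"dr":[0,0,0],"jaw":0.45},{"dp":[-13,3.5,136],"dr":[0,0,0],"jaw":0.45}]' && python3 -m jog '[{"dp":[0,0,0],"dr":[0,0,0],"jaw":0.1},{"dp":[0,0,0],"dr":[0,0,0],"jaw":0.1},{"dp":[0,0,0],"dr":[0,0,0],"jaw":0.1},{"dp":[0,0,0],"dr":[0,0,0],"jaw":0.1},{"dp":[0,0,0],"dr":[0,0,0],"jaw":0.1},{"dp":[0,0,0],"dr":[0,0,0],"jaw":0.1}]' 80
```

```text
time: 1.95
tcp_pos: [0.4136, 0.2308, 0.0139]
tcp_rot: [0.67, 0.742, -0.001, -0.0]
wrist_force: [-0.3, -0.1, 0.9]
width: 0.452
grip_force: 0.0
time: 2.45
tcp_pos: [0.4148, 0.231, 0.0159]
tcp_rot: [0.671, 0.742, 0.001, -0.0]
wrist_force: [-2.8, -0.2, 6.4]
width: 0.224
grip_force: 79.1
```

```bash
python3 -m jog '[{"dp":[0,0,-20],"dr":[0,0,0],"jaw":0.1},{"dp":[0,0,-50],"dr":[0,0,0],"jaw":0.1},{"dp":[-5,1,-85],"dr":[0,0,0],"jaw":0.1},{"dp":[-25,6,-120],"dr":[0,0,0.01],"jaw":0.1},{"dp":[-50,13,-150],"dr":[0,0,0.02],"jaw":0.1},{"dp":[-82,22,-172],"dr":[0,0,0.03],"jaw":0.1},{"dp":[-118,32,-184],"dr":[0,0,0.04],"jaw":0.1},{"dp":[-155,43,-184],"dr":[0,0,0.05],"jaw":0.1}]' 100 >/dev/null && python3 -m jog '[{"dp":[-35,10,0],"dr":[0,0,0.01],"jaw":0.1},{"dp":[-70,20,0],"dr":[0,0,0.015],"jaw":0.1},{"dp":[-105,30,0],"dr":[0,0,0.02],"jaw":0.1},{"dp":[-138,40,0],"dr":[0,0,0.025],"jaw":0.1},{"dp":[-165,47,0],"dr":[0,0,0.025],"jaw":0.1},{"dp":[-180,52,0],"dr":[0,0,0.025],"jaw":0.1},{"dp":[-187,53,0],"dr":[0,0,0.025],"jaw":0.1},{"dp":[-187,53,0],"dr":[0,0,0.025],"jaw":0.1}]' 
python3 - <<'E'
from h import *
go([.545,-.10,.12],ydir=[1,.024,0])
im,d,P,ray,eye=cloud("wrist"); np.savez("/tmp/w2",im=im,d=d,P=P,ray=ray,eye=eye)
i2,d2,P2,r2,e2=cloud("scene"); np.savez("/tmp/s2",im=i2,d=d2,P=P2,ray=r2,eye=e2)
i3,d3,P3,r3,e3=cloud("top"); np.savez("/tmp/t2",im=i3,d=d3,P=P3,ray=r3,eye=e3)
save(np.hstack([cv2.resize(im,(400,300)),cv2.resize(i2[60:252,60:316],(400,300))]),"m2")
E
```

```text
time: 3.78
tcp_pos: [0.5349, -0.1058, 0.1987]
tcp_rot: [0.699, 0.715, -0.0, 0.0]
wrist_force: [-0.2, 1.4, -4.2]
width: 0.217
grip_force: 99.0
t 3.78 tcp [ 0.5349 -0.1058  0.1987] y [ 1.     0.022 -0.   ] z [-0.    -0.001 -1.   ] F [-0.2  1.4 -4.2] w 0.217 g 99.0 j [-0.6   0.18  0.8   1.81 -0.14  1.21  0.27]
dp mm [ 5.6 10.2 78.7] dr [-0.     0.001 -0.002]
```

View pics/m2.png

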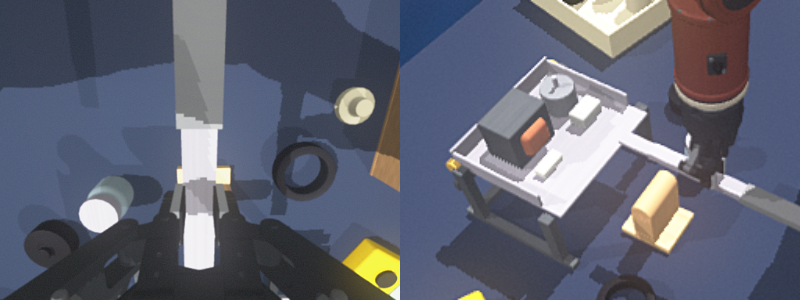

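The bar is held about level at mid-length, with the tip ahead of the pan edge and above the block. I'll check its pitch and confirm the block and edge positions from the second view.

```bash
python3 - <<'E'
from h import *
w=np.load("/tmp/w2.npz"); P=w["P"]
for a in (5,40,80,120,150,165,180,200,230,310,325): print(a,np.median(P[a:a+6,245:270].reshape(-1,3),0).round(4))
s=np.load("/tmp/s2.npz"); P=s["P"];Z=P[...,2]
win=np.zeros((384,512),bool); win[60:252,60:316]=1
m=win&(Z>.08)&(Z<.115)&(abs(P[...,1]+.205)<.03)&(abs(P[...,0]-.545)<.06); q=P[m]
c=cv2.minAreaRect(q[:,:2].astype(np.float32)); print("ridge",len(q),c)
m=win&(Z>.112)&(Z<.135)&(P[...,1]<-.25)&(P[...,1]>-.5)&(abs(P[...,0]-.545)<.14); q=P[m]
for x in np.arange(.44,.66,.02):
    k=q[abs(q[:,0]-x)<.01]; print(round(x,2),len(k),np.percentile(k[:,1],[97,99.5]).round(4) if len(k) else '', np.median(k[:,2]).round(4) if len(k) else '')
k=q[abs(q[:,1]+.3)<.012]; print("x range at edge",k[:,0].min(),k[:,0].max())
E
```

```text
5 [0.5343 0.0089 0.1937]
40 [ 0.5346 -0.0042  0.1937]
80 [ 0.535  -0.0201  0.1936]
120 [ 0.5354 -0.0371  0.1938]
150 [ 0.5357 -0.0509  0.1936]
165 [ 0.5359 -0.0582  0.1936]
180 [ 0.5361 -0.0656  0.1937]
200 [ 0.5363 -0.0758  0.1936]
230 [ 0.5367 -0.0923  0.1936]
310 [ 0.5379 -0.1428  0.1935]
325 [ 0.5382 -0.1536  0.1934]
ridge 475 ((0.5457453727722168, -0.20615261793136597), (0.08230312913656235, 0.03618497774004936), 3.02008318901062)
0.44 205 [-0.2907 -0.289 ] 0.1278
0.46 262 [-0.2897 -0.288 ] 0.1276
0.48 201 [-0.2888 -0.2882] 0.1276
0.5 192 [-0.297  -0.2958] 0.1276
0.52 309 [-0.2881 -0.2861] 0.1274
0.54 306 [-0.2877 -0.2854] 0.1272
0.56 289 [-0.2869 -0.2856] 0.1272
0.58 248 [-0.2863 -0.2848] 0.1271
0.6 243 [-0.2855 -0.2829] 0.1271
0.62 308 [-0.2854 -0.2841] 0.1275
0.64 588 [-0.2869 -0.2835] 0.1271
0.66 317 [-0.2841 -0.2826] 0.1273
x range at edge 0.4217383336330328 0.6849638650416765
```

```bash
python3 -m jog '[{"dp":[2,5,20],"dr":[0,0,0],"jaw":0.1},{"dp":[2,10,40],"dr":[0,0,0],"jaw":0.1},{"dp":[2,10,60],"dr":[0,0,0],"jaw":0.1},{"dp":[2,10,72],"dr":[0,0,0],"jaw":0.1},{"dp":[2,10,77],"dr":[0,0,0],"jaw":0.1},{"dp":[2,10,77],"dr":[0,0,0],"jaw":0.1}]'
python3 - <<'E'
from h import *
go([.545,-.162,.121],ydir=[1,.024,0])
i2,d2,P2,r2,e2=cloud("scene")
w=cloud("wrist")[2]
print("bar top",[np.median(w[a:a+6,245:270].reshape(-1,3),0).round(4) for a in (40,120,200,315)])
save(cv2.resize(i2[100:244,100:292],(800,600)),"s3")
E
```

```text
time: 4.43
tcp_pos: [0.5444, -0.1008, 0.1208]
tcp_rot: [0.698, 0.716, -0.001, -0.001]
wrist_force: [0.0, 0.1, -3.6]
width: 0.217
grip_force: 98.9
t 4.43 tcp [ 0.5444 -0.1008  0.1208] y [ 1.     0.026 -0.002] z [-0.002  0.    -1.   ] F [ 0.   0.1 -3.6] w 0.217 g 98.9 j [-0.55  0.3   0.77  1.88 -0.23  1.06  0.34]
dp mm [-61.2  -1.   -0.2] dr [-0.002 -0.     0.002]
bar top [array([5.443e-01, 4.000e-04, 1.169e-01]), array([ 0.5453, -0.0326,  0.1169]), array([ 0.5463, -0.0712,  0.1169]), array([ 0.5483, -0.1416,  0.1166])]
```

View pics/s3.png

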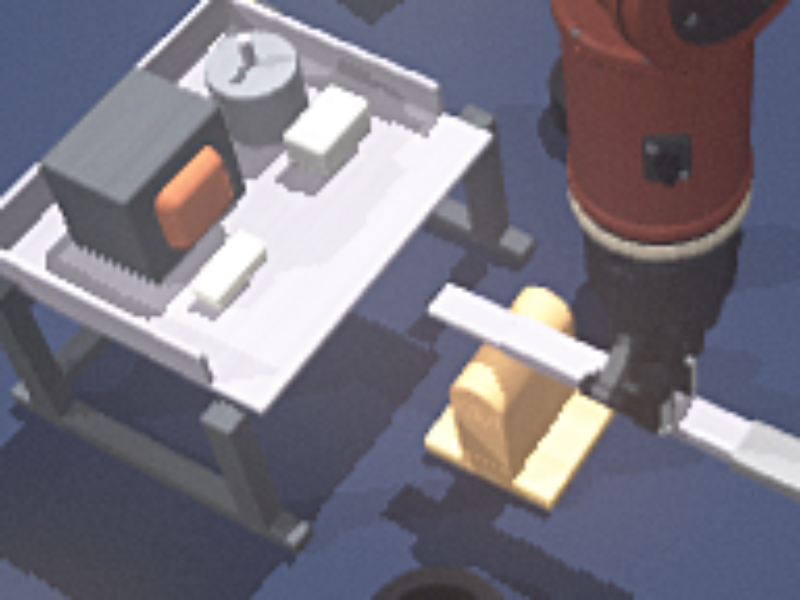

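The bar lies just over the ridge in mid-block and its tip (s3 px 440, 300) is just short of the pan edge, below it. Now I'll push it in and lower it onto the ridge.

```bash
python3 -m jog '[{"dp":[-12,0,0],"dr":[0,0,0],"jaw":0.1},{"dp":[-26,0,0],"dr":[0,0,0],"jaw":0.1},{"dp":[-40,0,0],"dr":[0,0,0],"jaw":0.1},{"dp":[-52,0,0],"dr":[0,0,0],"jaw":0.1},{"dp":[-59,0,0],"dr":[0,0,0],"jaw":0.1},{"dp":[-61,0,2],"dr":[0,0,0],"jaw":0.1},{"dp":[-61,0,4.5],"dr":[0,0,0],"jaw":0.1},{"dp":[-61,0,4.5],"dr":[0,0,0],"jaw":0.1}]'
python3 - <<'E'
from h import *
go([.545,-.162,.1165],ydir=[1,.024,0])
w=cloud("wrist")[2]
print("bar top",[np.median(w[a:a+6,245:270].reshape(-1,3),0).round(4) for a in (40,120,200,315)])
E
```

```text
time: 5.2
tcp_pos: [0.5466, -0.1618, 0.1168]
tcp_rot: [0.698, 0.716, 0.0, -0.0]
wrist_force: [1.1, 1.2, -4.5]
width: 0.216
grip_force: 99.0
t 5.2 tcp [ 0.5466 -0.1618  0.1168] y [ 1.     0.026 -0.   ] z [-0.     0.001 -1.   ] F [ 1.1  1.2 -4.5] w 0.216 g 99.0 j [-0.44  0.34  0.78  1.84 -0.27  1.07  0.47]
dp mm [-0.2 -1.6  0.3] dr [-0.    -0.001  0.002]
bar top [array([ 0.5459, -0.0602,  0.1119]), array([ 0.5468, -0.0932,  0.1117]), array([ 0.5479, -0.1319,  0.1116]), array([ 0.5499, -0.2021,  0.1116])]
```

```bash
python3 -m jog '[{"dp":[0,0,1.5],"dr":[0,-0.03,0],"jaw":0.1},{"dp":[0,0,3],"dr":[0,-0.06,0],"jaw":0.1},{"dp":[0,0,4.5],"dr":[0,-0.09,0],"jaw":0.1},{"dp":[0,0,6],"dr":[0,-0.12,0],"jaw":0.1},{"dp":[0,0,6],"dr":[0,-0.12,0],"jaw":0.1},{"dp":[0,0,6],"dr":[0,-0.12,0],"jaw":0.1}]' && python3 -m jog '[{"dp":[0,0,0],"dr":[0,0,0],"jaw":0.45},{"dp":[0,0,0],"dr":[0,0,0],"jaw":0.45},{"dp":[0,0,0],"dr":[0,0,0],"jaw":0.45},{"dp":[0,0,-10],"dr":[0,0,0],"jaw":0.45},{"dp":[0,0,-30],"dr":[0,0.06,0],"jaw":0.45},{"dp":[0,0,-60],"dr":[0,0.12,0],"jaw":0.45},{"dp":[0,0,-80],"dr":[0,0.12,0],"jaw":0.45},{"dp":[0,0,-80],"dr":[0,0.12,0],"jaw":0.45}]' 
python3 - <<'E'
from h import *
go([.545,-.02,.2],ydir=[1,.026,0])
im,d,w,ray,eye=cloud("wrist")
i2=cloud("scene")[0]
print("bar top",[np.median(w[a:a+6,245:270].reshape(-1,3),0).round(4) for a in (40,80,120,160,200,240)])
save(np.hstack([cv2.resize(im,(400,300)),cv2.resize(i2[100:244,100:292],(400,300))]),"m4")
E
```

```text
time: 5.75
tcp_pos: [0.547, -0.1614, 0.1113]
tcp_rot: [0.696, 0.715, -0.041, 0.043]
wrist_force: [-0.0, 2.2, -1.8]
width: 0.216
grip_force: 99.3
time: 6.42
tcp_pos: [0.5484, -0.155, 0.1957]
tcp_rot: [0.699, 0.715, 0.002, 0.002]
wrist_force: [0.9, -0.2, 0.5]
width: 0.452
grip_force: 0.0
t 6.42 tcp [ 0.5484 -0.155   0.1957] y [1.    0.023 0.007] z [ 0.007  0.    -1.   ] F [ 0.9 -0.2  0.5] w 0.452 g 0.0 j [-0.5   0.25  0.82  1.76 -0.19  1.21  0.4 ]
dp mm [135.   -0.3  -4.3] dr [ 0.007  0.    -0.003]
bar top [array([ 0.5491, -0.0379,  0.0923]), array([ 0.5498, -0.0656,  0.0953]), array([ 0.5504, -0.0942,  0.0987]), array([ 0.5511, -0.1252,  0.1019]), array([ 0.5518, -0.1572,  0.1056]), array([ 0.5526, -0.1913,  0.1092])]
```

View pics/m4.png

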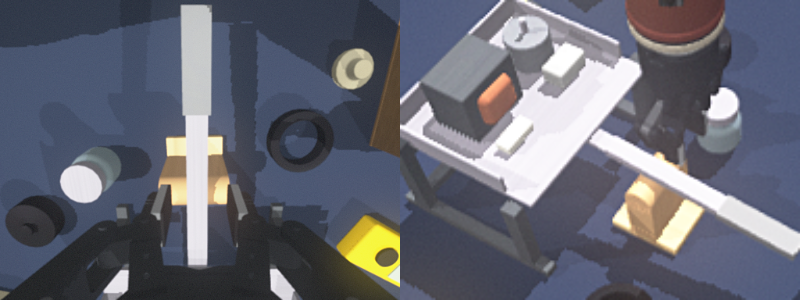

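The bar rests on the ridge with the handle low (slope 0.11) and its tip hidden about 28 mm in under the edge. The handle end is at about y = −0.015. Next I'll shut the jaws and go above the handle end.

```bash
python3 -m jog '[{"dp":[20,0,-4],"dr":[0.007,0,0],"jaw":0},{"dp":[50,0,-4],"dr":[0.007,0,0],"jaw":0},{"dp":[85,0,-4],"dr":[0.007,0,0],"jaw":0},{"dp":[110,0,-4],"dr":[0.007,0,0],"jaw":0},{"dp":[118,0,-4],"dr":[0.007,0,0],"jaw":0},{"dp":[118,0,-4],"dr":[0.007,0,0],"jaw":0},{"dp":[118,0,-4],"dr":[0.007,0,0],"jaw":0}]'
python3 - <<'E'
from h import *
im,d,P,ray,eye=cloud("top"); w=(P[...,2]>.07)&(P[...,2]<.115)&(abs(P[...,0]-.547)<.04)&(P[...,1]>-.14)&(P[...,1]<.02)
q=P[w]; 
for y in np.arange(-.13,.01,.012):
    k=q[abs(q[:,1]-y)<.006]; print(y.round(3),len(k),np.median(k,0).round(4) if len(k) else '')
go([.548,-.035,.108],ydir=[1,.026,0])
E
```

```text
time: 7.1
tcp_pos: [0.5431, -0.0355, 0.1941]
tcp_rot: [0.698, 0.716, -0.003, -0.002]
wrist_force: [-0.5, -0.6, -0.1]
width: -0.001
grip_force: 0.0
-0.13 32 [ 0.5448 -0.1296  0.1031]
-0.118 34 [ 0.5446 -0.1172  0.1028]
-0.106 40 [ 0.5446 -0.1063  0.1016]
-0.094 47 [ 0.5452 -0.094   0.1003]
-0.082 44 [ 0.5445 -0.082   0.0992]
-0.07 43 [ 0.544  -0.0701  0.098 ]
-0.058 40 [ 0.5449 -0.058   0.0963]
-0.046 41 [ 0.5446 -0.0461  0.0943]
-0.034 6 [ 0.5376 -0.0379  0.0938]
-0.022 0 
-0.01 0 
0.002 0 
t 7.15 tcp [ 0.5431 -0.0366  0.1942] y [ 1.     0.024 -0.008] z [-0.008 -0.001 -1.   ] F [-0.5 -0.9 -0.3] w -0.004 g 0.0 j [-0.7   0.18  0.77  1.81 -0.13  1.21  0.14]
dp mm [ 1.5  5.6 86.2] dr [-0.008  0.001 -0.002]
```

```bash
python3 -m jog '[{"dp":[0,1,30],"dr":[-0.008,0,0],"jaw":0},{"dp":[0,1,60],"dr":[-0.008,0,0],"jaw":0},{"dp":[0,1,80],"dr":[-0.008,0,0],"jaw":0},{"dp":[0,1,88],"dr":[-0.008,0,0],"jaw":0},{"dp":[0,1,88],"dr":[-0.008,0,0],"jaw":0}]' && python3 -m jog '[{"dp":[0,0,4],"dr":[0,0,0],"jaw":0},{"dp":[-1,0,8],"dr":[0,0,0],"jaw":0},{"dp":[-1,0,12],"dr":[0,0,0],"jaw":0},{"dp":[-2,0,16],"dr":[0,0,0],"jaw":0},{"dp":[-2,0,16],"dr":[0,0,0],"jaw":0}]'
python3 - <<'E'
from h import *
go([.544,-.04,.06],ydir=[1,.026,0])
i2=cloud("scene")[0]
save(cv2.resize(i2[90:282,100:356],(800,600)),"s5")
E
```

```text
time: 7.57
tcp_pos: [0.5428, -0.0373, 0.1053]
tcp_rot: [0.699, 0.715, -0.001, -0.0]
wrist_force: [-0.2, -0.5, 0.8]
width: -0.0
grip_force: 0.0
time: 7.98
tcp_pos: [0.5461, -0.0381, 0.093]
tcp_rot: [0.699, 0.715, 0.002, 0.002]
wrist_force: [-3.7, 1.5, 16.4]
width: -0.001
grip_force: 8.3
t 7.98 tcp [ 0.5461 -0.0381  0.093 ] y [1.    0.024 0.006] z [ 0.005  0.001 -1.   ] F [-3.7  1.5 16.4] w -0.001 g 8.3 j [-0.64  0.31  0.73  1.92 -0.25  1.    0.23]
dp mm [-1.9 -2.4 33. ] dr [ 0.006 -0.001 -0.002]
```

View pics/s5.png

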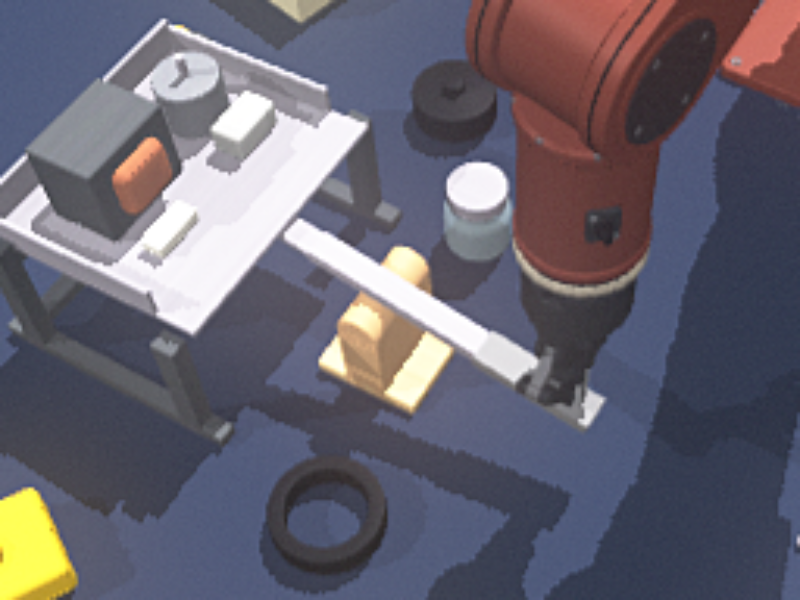

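The fingertip bears on the handle (s5 px 560, 390) with 16 N, the bar crosses the ridge, and its tip is hidden under the edge at (290, 228). I'll keep pressing.

```bash
python3 -m jog '[{"dp":[0,-1,5],"dr":[0,0,0],"jaw":0},{"dp":[-1,-2,10],"dr":[0,0,0],"jaw":0},{"dp":[-2,-2,15],"dr":[0,0,0],"jaw":0},{"dp":[-3,-2,20],"dr":[0,0,0],"jaw":0},{"dp":[-4,-2,25],"dr":[0,0,0],"jaw":0},{"dp":[-5,-2,30],"dr":[0,0,0],"jaw":0},{"dp":[-6,-2,34],"dr":[0,0,0],"jaw":0},{"dp":[-6,-2,34],"dr":[0,0,0],"jaw":0}]'
python3 - <<'E'
from h import *
go([.544,-.045,.05],ydir=[1,.026,0])
i2,d,P,_,_=cloud("scene"); np.savez("/tmp/s6",P=P)
save(cv2.resize(i2[90:282,100:356],(800,600)),"s6")
m=(abs(P[...,0]-.46)<.02)&(P[...,2]>.1)&(P[...,2]<.2); q=P[m]
for y in np.arange(-.47,-.27,.02):
    k=q[abs(q[:,1]-y)<.01]; print(y.round(3),len(k),np.median(k[:,2]).round(4) if len(k) else '')
E
```

```text
time: 8.7
tcp_pos: [0.5458, -0.0451, 0.0596]
tcp_rot: [0.699, 0.715, 0.003, 0.003]
wrist_force: [1.1, -1.0, 14.5]
width: -0.001
grip_force: 6.6
t 8.7 tcp [ 0.5458 -0.0451  0.0596] y [1.    0.023 0.008] z [ 0.009 -0.    -1.   ] F [ 1.1 -1.  14.5] w -0.001 g 6.6 j [-0.6   0.36  0.71  1.95 -0.29  0.93  0.28]
dp mm [ 0.1 -1.9  9.5] dr [ 0.008  0.001 -0.003]
-0.47 30 0.1521
-0.45 28 0.156
-0.43 84 0.1523
-0.41 93 0.1527
-0.39 76 0.1551
-0.37 102 0.1583
-0.35 137 0.1527
-0.33 123 0.1541
-0.31 84 0.1569
-0.29 54 0.159
```

View pics/s6.png

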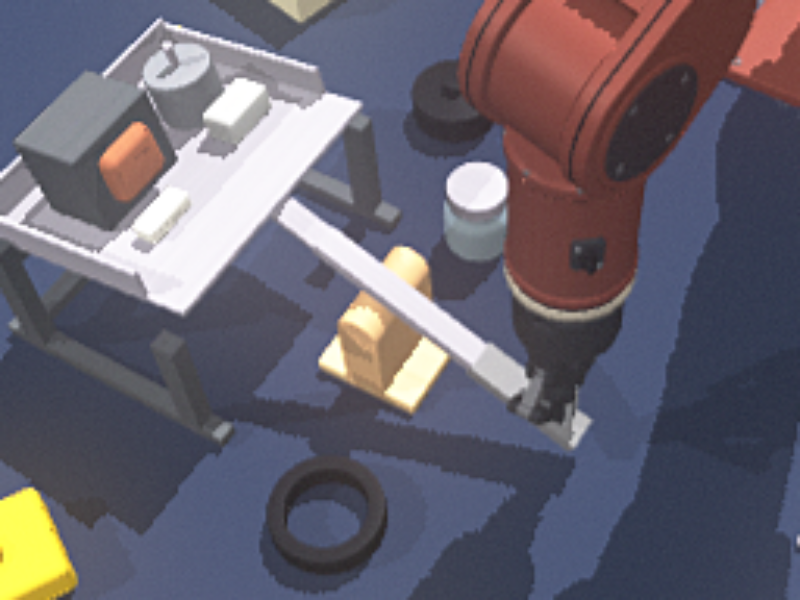

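The pan edge has clearly risen: about 0.157 m against 0.1275 m before, so ~0.15 rad. I'll lift off.

```bash
python3 -m jog '[{"dp":[0,0,-4],"dr":[0,0,0],"jaw":0},{"dp":[0,0,-10],"dr":[0,0,0],"jaw":0},{"dp":[0,0,-30],"dr":[0,0,0],"jaw":0},{"dp":[0,0,-60],"dr":[0,0,0],"jaw":0},{"dp":[0,0,-90],"dr":[0,0,0],"jaw":0},{"dp":[0,0,-110],"dr":[0,0,0],"jaw":0},{"dp":[0,0,-110],"dr":[0,0,0],"jaw":0},{"dp":[0,0,-110],"dr":[0,0,0],"jaw":0}]'
python3 - <<'E'
from h import *
i2,d,P,_,_=cloud("scene"); P1=cloud("scene")[2]
save(cv2.resize(i2[90:282,100:356],(800,600)),"s7")
for Q in (P,P1,np.load("/tmp/s2.npz")["P"]):
    m=(abs(Q[...,0]-.57)<.04)&(Q[...,2]>.1)&(Q[...,2]<.2)&(abs(Q[...,1]+.296)<.01); print("edge z",m.sum(),np.median(Q[m][:,2]))
E
```

```text
time: 9.42
tcp_pos: [0.5427, -0.0435, 0.168]
tcp_rot: [0.698, 0.716, 0.002, 0.001]
wrist_force: [-0.5, -0.4, -0.2]
width: 0.0
grip_force: 0.0
edge z 253 0.1576871108179554
edge z 249 0.15775508653245784
edge z 236 0.1269343953898492
```

View pics/s7.png

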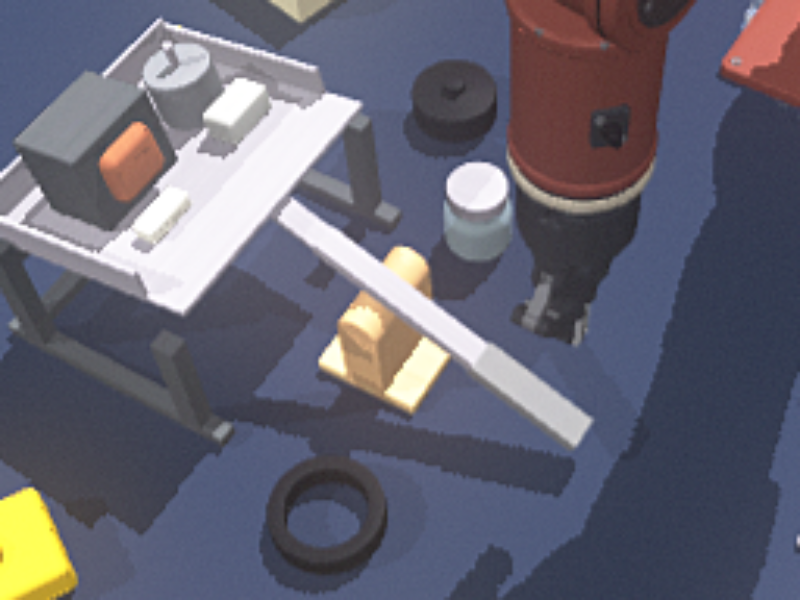

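The pan stands raised by 31 mm and steady. The bar rests on the ridge with its handle at (540, 400), and the gripper is clear above it.

```bash
python3 -c "
from bench import ctrl
print(ctrl.job_done())"
```

```text
the job is handed in; nothing more can be done
None
```

I levered the pan up with the long bar over the block: by the camera depth its free edge stands about 31 mm up. The bar was let go and is at rest, the gripper is clear, and I handed the job in at about 9.5 s; the hand-in returned no verdict.

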